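# Load the spacer feeder and set its gate screw

### The job

Lift the blue tray by its handle so that all four spacers slide off into the feeder's hopper, and let the tray back down. Then turn the red thumbscrew clockwise until it seats fully, and back it off a quarter turn. Finish while holding the thumbscrew there in the gripper, so that its lock nut could be tightened; do not let go, and leave the other things on the bench where they are.

Things in the scene. Friction and masses are not known exactly. Their poses are not given: they have to be found in the camera images.
- hopper (a point): The open hopper of the spacer feeder, the square well in the middle of the feeder's plywood base (240 x 440 x 18 mm, fixed to the bench). This point is the centre of its inner floor, 18 mm above the bench. Inside 130 mm along x, 120 mm along y; walls 8 mm thick, rim 107 mm above this floor. The feeder's own axes: x is away from the robot at yaw 0, the tray lies on the -y side of the hopper, the chute and thumbscrew on its +y side; z is up. Only the yaw of the feeder varies.
- tray_hinge (a point): Middle of the hinge pin of the blue loading tray, on top of the hopper's -y wall (132 mm above the bench). Same axes as the hopper; the pin runs along x. With the tray down it reaches level from here towards -y: floor 110 mm wide, top 5 mm above the pin, sides and end wall 30 mm high above the pin, end wall's outer face 124 mm from the pin; open at the hopper end. Under its end stands a plywood rest.
- tray_handle (a point): Middle of the tray's steel handle bar, round, 12 mm thick, 92 mm free length along x, carried on two side rods. It turns with the tray; with the tray down it lies 175 mm towards -y from the hinge pin and 15 mm above it, with 45 mm free between the bar and the tray's end wall (no room for fingers opened fully wide).
- tray (a joint): Angle of the tray, rad: 0 lying level (its rest), growing as the handle end is lifted; stops at 1.35. It weighs about 0.35 kg and falls back by itself from any angle when let go. The spacers slide off well before 1.2 rad.
- screw_grip (a point): Centre of the red wing of the feeder's gate thumbscrew, on the screw's upright axis, half-way up the wing, 122 mm above the bench. The wing is a flat upright bar 46 mm long (along this point's x, which turns with it), 11 mm thick (y) and 28 mm tall, with a white mark on top of its +x end; this point is 25 mm above the brass bush it screws into. The axis stands 155 mm from the hopper's centre towards the feeder's +y; the hopper rim is 3 mm above this point's height.
- screw (a joint): Angle of the thumbscrew, rad: 0 fully seated (a hard stop), growing as it is backed off anticlockwise seen from above; clockwise seats it. At the start it stands 0.8 to 2.0 rad off its seat. It does not rise or sink as it turns and stays where it is left; turning takes about 0.05 to 0.1 N m.
- spacer0_center (a point): Centre of an aluminium spacer (solid cylinder 26 mm across, 20 mm tall, about 28 g, dark bore mark), standing in the tray at the start.
- spacer1_center (a point): Centre of an aluminium spacer (solid cylinder 26 mm across, 20 mm tall, about 28 g, dark bore mark), standing in the tray at the start.
- spacer2_center (a point): Centre of an aluminium spacer (solid cylinder 26 mm across, 20 mm tall, about 28 g, dark bore mark), standing in the tray at the start.
- spacer3_center (a point): Centre of an aluminium spacer (solid cylinder 26 mm across, 20 mm tall, about 28 g, dark bore mark), standing in the tray at the start.
- wrench_grip (a point): Bystander: open-ended steel wrench, about 200 mm long, lying on the bench; point on its shank.
- driver_grip (a point): Bystander: screwdriver with a yellow handle, lying on the bench; point in its handle.
- tin: Bystander: open aluminium tin, 74 mm across, 100 mm tall; origin at the centre of its underside.
- jar: Bystander: small jar with a black cap, 56 mm across, 70 mm tall; origin at the centre of its underside.
- carton: Bystander: white carton 60 x 90 x 50 mm tall; origin at the centre of its underside.
- bearing: Bystander: square aluminium bearing block, 50 x 50 x 22 mm; origin at the centre of its underside.
- pulley: Bystander: black flanged pulley, 44 mm across, 18 mm tall, lying on the feeder's plywood base; origin at the centre of its underside.

How it is judged (in metres and radians):
On the way, in this order (a step that is already met when the one before it is completed fails the run):
1. All four spacers have gone into the hopper from the lifted tray (x of spacer0_center in the frame of hopper between -0.065 and 0.065 m and y of spacer0_center in the frame of hopper between -0.06 and 0.06 m and z of spacer0_center in the frame of hopper between 0 and 0.098 m and x of spacer1_center in the frame of hopper between -0.065 and 0.065 m and y of spacer1_center in the frame of hopper between -0.06 and 0.06 m and z of spacer1_center in the frame of hopper between 0 and 0.098 m and x of spacer2_center in the frame of hopper between -0.065 and 0.065 m and y of spacer2_center in the frame of hopper between -0.06 and 0.06 m and z of spacer2_center in the frame of hopper between 0 and 0.098 m and x of spacer3_center in the frame of hopper between -0.065 and 0.065 m and y of spacer3_center in the frame of hopper between -0.06 and 0.06 m and z of spacer3_center in the frame of hopper between 0 and 0.098 m and value of joint tray above 0.35 rad), for 0.1 s.
2. The tray is back down (value of joint tray below 0.08 rad), for 0.1 s.
3. The thumbscrew is turned clockwise until it seats (value of joint screw below 0.05 rad), for 0.1 s.
At the end, for the whole second after the job is handed in: All four spacers lie inside the hopper below its rim, the tray is down (within 0.08 rad), and the thumbscrew, after having been seated (within 0.05 rad), stands still a quarter turn off its seat (1.57 rad within 0.22 rad either way) with the fingers still gripping it (more than 1.5 N) (x of spacer0_center in the frame of hopper between -0.065 and 0.065 m and y of spacer0_center in the frame of hopper between -0.06 and 0.06 m and z of spacer0_center in the frame of hopper between 0 and 0.098 m and x of spacer1_center in the frame of hopper between -0.065 and 0.065 m and y of spacer1_center in the frame of hopper between -0.06 and 0.06 m and z of spacer1_center in the frame of hopper between 0 and 0.098 m and x of spacer2_center in the frame of hopper between -0.065 and 0.065 m and y of spacer2_center in the frame of hopper between -0.06 and 0.06 m and z of spacer2_center in the frame of hopper between 0 and 0.098 m and x of spacer3_center in the frame of hopper between -0.065 and 0.065 m and y of spacer3_center in the frame of hopper between -0.06 and 0.06 m and z of spacer3_center in the frame of hopper between 0 and 0.098 m and value of joint tray below 0.08 rad and value of joint screw between 1.351 and 1.791 rad and velocity of joint screw between -0.15 and 0.15 rad/s and contact force between the fingers and screw above 1.5 N); the arm keeps its last pose, push and grip.
It fails at once if A bystander is moved more than 30 mm (distance of any of wrench_grip, driver_grip, tin, jar, carton, bearing, pulley from where it was at the start of the episode above 0.03 m).
It also fails if it takes over 58 s, if anything falls off the work surface, if the arm or the gripper's body presses on something with over 40 N, if the wrist force passes 120 N, or if a joint passes its speed limit or range.

### The arm

A 6-joint arm with a two-finger parallel gripper is mounted at the origin on the work surface. World frame = base frame: x ahead of the robot, y to its left, z up, the work surface at z = 0. Lengths are in m, angles in degrees, forces in N, time in s.
With the tool pointing down it reaches from about 0.4 to 0.825 m from the base axis. Payload 7 kg.
Tool frame: the origin (TCP) lies on the front face of the gripper's body, between the roots of the fingers; the fingertips stand 66 mm ahead of it and the grasp point (between the pads) lies 47 mm ahead of it; z points along the fingers, y is the line along which they close (so a half turn about z gives the same grasp; the last joint's range is limited). The gripper opens to 88 mm and grips with 3 to 60 N. Pads are 19 mm wide; open, the fingers measure 130 mm over their backs; the gripper's body (78 mm by 193 mm) begins 47 mm behind the grasp point.
Start: joints at [88.986, 20.546, 0.682, 0, -70.136, -16.507], TCP at [0.203, 0.644, 0.292] pointing down, gripper open.
Joint ranges: [-176.03, 176.03], [-82.01, 121.73], [-58.28, 71.71], [-173.87, 95.51], [-174.79, -0.11], [-173.66, 173.66]. Speed limits (degrees/s): [136.94, 136.94, 172.46, 180, 180, 180].

### API

Orientations are given as [roll, pitch, yaw] about the fixed x, y, z axes, in that order (R = Rz(yaw) Ry(pitch) Rx(roll)).
In Python, from plant import ctrl gives the robot as it stands.
- The arm moves only by the tool send_rows, never from a script. Its argument "deltas" is a list of rows, each a list of 2 entries, a list of its own where there are three numbers: the shift along the tool's x, y, z each as a share of 800 mm, from -1 to 1, then the turn about the tool's z as a share of 90 degrees, from -1 to 1. A call has exactly 5 rows; each row is the pose to reach, as a shift and turn from the pose commanded when the call began, along the tool's axes at that moment; what a row does not reach only later rows make up. A row lasts 1/12 s, in which the tool goes at most 41.7 mm and 7.16 degrees, less where a joint would pass 70% of its speed; a pose out of reach is approached as far as the arm can. A call with a number of a shift or a turn outside -1 to 1 is refused whole. A call with a gripper value outside its range is refused whole. "gripper" is the opening, from 0 (shut) to 1 (fully open), set as the call begins (left out, the last holds). The fingers move at their own pace and stop on an object; the grip force is fixed at half the most. Time passes only in rows, so rows that repeat a pose let the fingers close, or fill a call up. It gives the time, the measured TCP pose, the force, the opening and the grip force at its end, in the units of the state.
- ctrl.get_obs(): the state, without advancing time (a new reading comes with each control period).
- ctrl.snapshot(name): name is "scene" or "top" or "wrist"; returns a dict with "color" (420x560x3 uint8, red, green, blue), "vertical_fov" (degrees; the focal length in pixels is half the picture's height over the tangent of half this angle, whatever the lens; pixels are square), "cx", "cy" (the principal point, pixels), "k1" (the pictures are not rectified: a ray, as slopes to the right and down, at radius r is drawn at 1 + k1 r^2 times it, then the intrinsics apply), "rvec" (rotation vector, rad) and "tvec" (3), from world to camera coordinates, as OpenCV has them. Camera axes: x right, y down, z forward; pixel columns grow to the right and rows downward; lengths in m; the calibration is good to about 2 mm. A picture is of the moment at which its call begins. There is no depth.
- ctrl.close_job(): hands the job in; it is judged then, once.
Trained networks look in a picture, given as the dict that the camera call returned (one of the last four; its "shot" number tells which), for a name from the list of things; names that differ only in an ending like _2 or _b are one class to them, and where a whole thing is asked for, a point or a joint stands for the part that bears it (a point fixed in the world has none). Each returns a list of dicts, best first, with "conf" (0 to 1); they miss things now and then, are a little off and sometimes report something else, mostly with a low value. They report only what shows in the picture. A call takes as long as a camera call.
- ctrl.boxes_of(picture, thing): "xy" ([column, row] as shares, 0 to 1, of the picture: columns of its width, rows of its height, amid what is visible of it).
- ctrl.cut_out(picture, thing): "pixels" (420x560 bool, what is visible of it) and "xy" ([column, row] as shares, 0 to 1, of the picture: columns of its width, rows of its height, amid what is visible of it).
The state is a dict: "clock": time; "joint_pos": joint angles; "qvel": joint speeds; "tau": joint torques, N m; "tool_pos": TCP position; "orientation": TCP orientation; "force": force on the tool from outside, world axes, zero at the start; "moment": the same for the moment, N m; "opening": finger opening in m; "gripper_force": force on a finger pad.
Only numpy, scipy, OpenCV 4.12 (cv2) and the standard library are available. Lean on these libraries where they do the work, as an engineer would, in place of code of your own. Each camera call takes 0.05 s, during which the arm holds its last target. There are 200 camera calls.

## Working session

There is one attempt and no reset: what is moved stays moved. The work goes in short steps, Python scripts to look and compute and a tool call to move; the robot and the scene stay as the last step left them, time stands still between calls to the robot, and variables do not carry over. Pictures are saved under pics/ and viewed, at most 10 in all, crops included, and the job is handed in when it is done.

Besides the shell and the picture viewer there is one more tool, called as name([rows], argument=value, ...), one row to a line, values as JSON. send_rows: Moves the arm, as the interface text tells. Shift numbers are shares of 800 mm and turn numbers shares of 90 degrees, none past 1 either way. Its arguments: {"type":"object","properties":{"deltas":{"type":"array","items":{"type":"array"}},"gripper":{"type":"number"}},"required":["deltas"]}

```bash
mkdir -p pics; ls; cat > h.py <<'E'
import numpy as np, cv2
from plant import ctrl
from scipy.spatial.transform import Rotation as R
def K(p):
    f=210/np.tan(np.radians(p["vertical_fov"])/2); return f
def ray(p,uv):
    f=K(p); d=np.array([(uv[0]-p["cx"])/f,(uv[1]-p["cy"])/f]); u=d.copy()
    for _ in range(20): u=d/(1+p["k1"]*(u@u))
    Rm=cv2.Rodrigues(np.array(p["rvec"],float))[0]
    return -Rm.T@np.array(p["tvec"],float).ravel(), Rm.T@np.array([u[0],u[1],1])
def atz(p,uv,z):
    o,d=ray(p,uv); return o+d*(z-o[2])/d[2]
def proj(p,X):
    Rm=cv2.Rodrigues(np.array(p["rvec"],float))[0]
    c=Rm@np.array(X,float)+np.array(p["tvec"],float).ravel(); u=c[:2]/c[2]
    return u*(1+p["k1"]*(u@u))*K(p)+[p["cx"],p["cy"]]
def save(p,n): cv2.imwrite("pics/"+n+".png",p["color"][:,:,::-1])
E
python3 - <<'E'
from h import *
o=ctrl.get_obs();print(o)
for n in ["top","scene"]:
    p=ctrl.snapshot(n);save(p,n+"0")
    print(n,{k:v for k,v in p.items() if k!="color"})
    for t,z in [("tray_handle",.147),("screw_grip",.13),("spacer0_center",.15),("tin",.1),("jar",.07),("carton",.05),("bearing",.022),("pulley",.036),("wrench_grip",.005),("driver_grip",.015)]:
        for b in ctrl.boxes_of(p,t)[:4]:
            uv=np.array(b["xy"])*[560,420]; print(t,round(b["conf"],2),uv.round(),atz(p,uv,z).round(3))
E
```

```text
pics
{'clock': 0.0, 'joint_pos': array([ 8.89872873e+01,  2.05898695e+01,  6.32657146e-01, -2.06225238e-02,
       -7.01343592e+01, -1.65078676e+01]), 'qvel': array([-0.01422712, -0.0123207 , -0.01477713, -0.03667007, -0.06836017,
       -0.06143535]), 'tau': array([ 3.26777138e-05, -5.82707405e+01,  2.93048108e+01,  6.99691325e+00,
        6.94245362e-03, -1.66459645e-04]), 'tool_pos': array([0.20309608, 0.64331616, 0.2912302 ]), 'orientation': array([ 1.79906694e+02, -7.43500169e-03, -1.75275976e+01]), 'force': array([-0.20078541,  0.0901988 , -0.17611646]), 'moment': array([-0.0226608 ,  0.01102496,  0.01704798]), 'gripper_force': 0.0, 'opening': 0.08758357838597472}
top {'vertical_fov': 51.3216301510572, 'cx': 281.406381003123, 'cy': 203.86851136177225, 'k1': -0.04743899299931038, 'rvec': array([ 2.09295207, -2.12707648,  0.2214175 ]), 'tvec': array([-0.00758512,  0.60359403,  1.47317436]), 'shot': 1}
tray_handle 0.75 [316. 217.] [ 0.539 -0.131  0.147]
tray_handle 0.4 [243. 169.] [0.708 0.111 0.147]
spacer0_center 0.68 [320. 229.] [ 0.497 -0.143  0.15 ]
tin 0.78 [156. 220.] [0.54
[... 489 characters left out ...]
42490392, -0.18132976,  1.93113121]), 'shot': 2}
tray_handle 0.51 [287. 294.] [ 0.872 -0.286  0.147]
screw_grip 0.45 [294. 162.] [0.467 0.153 0.13 ]
spacer0_center 0.52 [238. 189.] [ 0.469 -0.091  0.15 ]
tin 0.98 [366. 157.] [0.594 0.377 0.1  ]
tin 0.3 [356. 232.] [0.818 0.047 0.1  ]
jar 0.78 [155. 311.] [ 0.624 -0.512  0.07 ]
jar 0.46 [229. 201.] [ 0.408 -0.087  0.07 ]
carton 0.93 [288. 295.] [ 0.813 -0.226  0.05 ]
bearing 0.8 [129. 290.] [ 0.465 -0.502  0.022]
bearing 0.34 [295. 160.] [0.346 0.282 0.022]
pulley 0.71 [307. 204.] [0.573 0.101 0.036]
pulley 0.24 [237. 207.] [ 0.419 -0.064  0.036]
wrench_grip 0.62 [360. 231.] [0.761 0.147 0.005]
driver_grip 0.37 [355. 150.] [0.454 0.499 0.015]
```

```bash
python3 -c "
import cv2
a=cv2.imread('pics/top0.png')[120:330,170:450];cv2.imwrite('pics/top0c.png',cv2.resize(a,(800,600),interpolation=cv2.INTER_CUBIC))
a=cv2.imread('pics/scene0.png')[120:330,130:410];cv2.imwrite('pics/scene0c.png',cv2.resize(a,(800,600),interpolation=cv2.INTER_CUBIC))"
```

```text
(no output)
```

View pics/top0c.png

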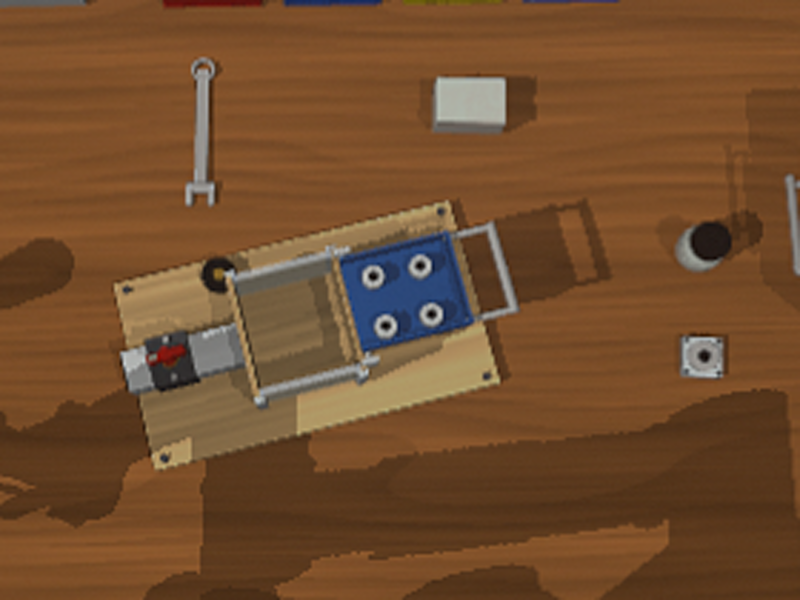

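View pics/scene0c.png

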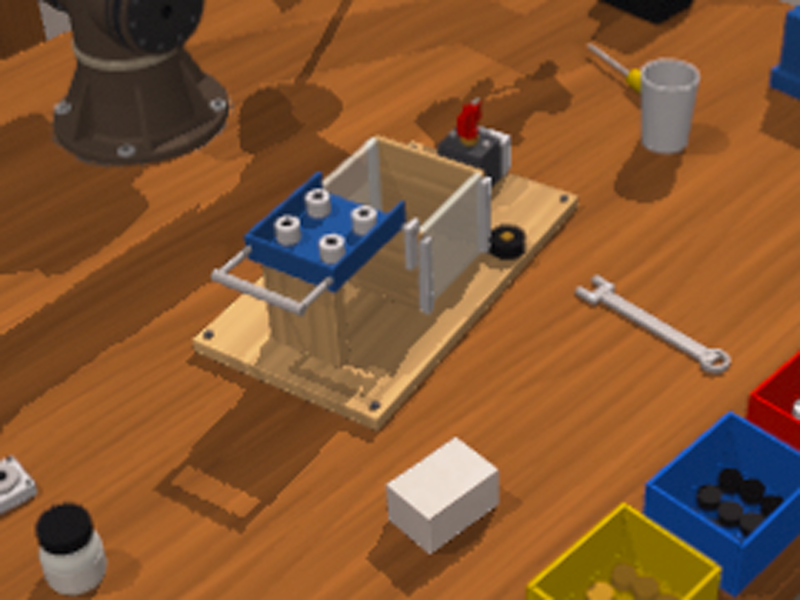

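```bash
cat > fit.py <<'E'
from h import *
from scipy.optimize import least_squares
top,sc=[ctrl.snapshot(n) for n in("top","scene")]
s=280/800
T=[((.12,.22,.018),(115,283)),((.12,-.22,.018),(452,200)),((-.12,-.22,.018),(500,380)),((-.12,.22,.018),(155,468)),((.046,-.239,.147),(490,226)),((-.046,-.239,.147),(514,311)),((0,.155,.13),(168,357))]
S=[((-.12,-.22,.018),(193,345)),((.12,-.22,.018),(375,425)),((.12,.22,.018),(578,197)),((-.046,-.239,.147),(217,274)),((.046,-.239,.147),(298,306)),((0,.155,.125),(468,123))]
def W(q,X): c,t=np.cos(q[2]),np.sin(q[2]); return [q[0]+c*X[0]-t*X[1],q[1]+t*X[0]+c*X[1],X[2]]
def res(q):
    r=[proj(top,W(q,X))-(np.array(u)*s+[170,120]) for X,u in T]+[proj(sc,W(q,X))-(np.array(u)*s+[130,120]) for X,u in S]
    return np.array(r)
l=least_squares(lambda q:res(q).ravel(),[.55,.03,.2],loss="soft_l1")
q=l.x;print(q,np.degrees(q[2]));print(res(q).round(1))
for n,X in dict(handle=(0,-.239,.147),hinge=(0,-.064,.132),screw=(0,.155,.122)).items(): print(n,np.round(W(q,X),3))
E
python3 fit.py
```

```text
[0.49616326 0.00194524 0.23090362] 13.229802818602801
[[-1.  -0.3]
 [-1.1 -0.3]
 [-0.   0.5]
 [-0.5  0.5]
 [ 0.8  0.8]
 [ 0.  -2.4]
 [ 1.7 -2.2]
 [-0.7 -1.9]
 [ 0.3 -1.6]
 [ 0.4 -0.1]
 [ 0.8  1.7]
 [-1.4  1.2]
 [-1.  -0.9]]
handle [ 0.551 -0.231  0.147]
hinge [ 0.511 -0.06   0.132]
screw [0.461 0.153 0.122]
```

send_rows([
  [[0.03,0.03,0],-0.06],
  [[0.07,0.07,0],-0.13],
  [[0.11,0.11,0],-0.2],
  [[0.15,0.145,0],-0.27],
  [[0.178,0.176,0],-0.342],
], gripper=1)

```text
clock: 1.62
tool_pos: [0.2974, 0.4649, 0.2922]
orientation: [-180.0, -0.0, 13.6]
force: [1.1, 0.1, 0.9]
opening: 0.0874
gripper_force: 0.0
```

send_rows([
  [[0.011,0.043,0],0],
  [[0.022,0.086,0],0],
  [[0.033,0.129,0],0],
  [[0.045,0.171,0],0],
  [[0.056,0.214,0],0],
])

```text
clock: 2.03
tool_pos: [0.38, 0.3086, 0.2926]
orientation: [-180.0, -0.0, 13.3]
force: [0.7, -0.1, 0.5]
opening: 0.0877
gripper_force: 0.0
```

send_rows([
  [[0.011,0.043,0],0],
  [[0.022,0.086,0],0],
  [[0.033,0.129,0],0],
  [[0.045,0.171,0],0],
  [[0.055,0.214,0],0],
])

```text
clock: 2.45
tool_pos: [0.4622, 0.1521, 0.2926]
orientation: [-180.0, -0.1, 13.3]
force: [1.3, 0.7, -0.6]
opening: 0.0876
gripper_force: 0.0
```

```bash
python3 - <<'E'
from h import *
o=ctrl.get_obs();print(o["clock"],o["tool_pos"],o["orientation"])
p=ctrl.snapshot("wrist");save(p,"w1");print({k:v for k,v in p.items() if k!="color"})
for t in ["screw_grip","screw","tray_handle"]:
  for b in ctrl.boxes_of(p,t)[:2]:
    uv=np.array(b["xy"])*[560,420]; print(t,b["conf"],uv,atz(p,uv,.125))
print(proj(p,(.461,.153,.122)))
E
```

```text
2.45 [0.46221241 0.15206647 0.29262596] [-1.79976252e+02 -5.91356380e-02  1.32774404e+01]
{'vertical_fov': 70.0125276811782, 'cx': 277.2398711755242, 'cy': 209.41419935175026, 'k1': 0.0074156753269416405, 'rvec': array([-2.26285696,  1.79114149,  0.2790711 ]), 'tvec': array([0.04190623, 0.4230406 , 0.53813332]), 'shot': 5}
screw_grip 0.63 [265.328 209.202] [0.45920866 0.16249916 0.125     ]
screw 0.77 [260.904 209.286] [0.45821036 0.16638322 0.125     ]
tray_handle 0.85 [540.624 209.286] [ 0.51610032 -0.07902835  0.125     ]
[275.99931215 208.66244014]
```

View pics/w1.png

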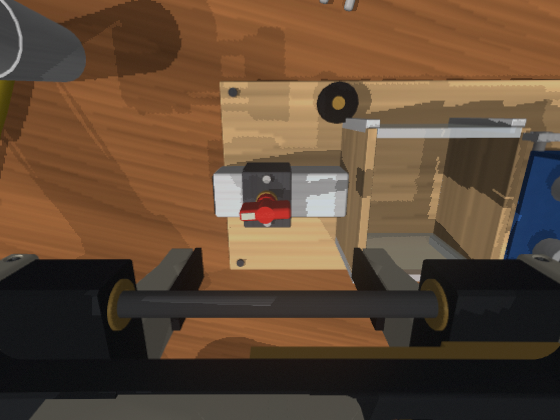

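```bash
python3 - <<'E'
from h import *
p=ctrl.snapshot("wrist");img=p["color"].astype(int)
m=(img[...,0]>120)&(img[...,1]<60)&(img[...,2]<60);m[:180]=0;m[240:]=0;m[:,:230]=0;m[:,300:]=0
ys,xs=np.nonzero(m);print(xs.min(),xs.max(),ys.min(),ys.max(),xs.mean(),ys.mean())
for uv,z in [((220,82),.018),((231,269),.018),((xs.mean(),ys.mean()),.136),((242,215),.136),((290,211),.136),((267,178),.09),((267,223),.09)]: print(uv,atz(p,uv,z).round(4))
for w in [(.461,.153),(.459,.16)]: print(proj(p,(*w,.136)))
E
sed -i 's/^def W/P=ctrl.snapshot("wrist");s2=[((.12,.22,.018),(220,82)),((-.12,.22,.018),(231,269)),((0,.155,.136),(265,212))]\ndef W/; s/ for X,u in S\]$/ for X,u in S]+[proj(P,W(q,X))-np.array(u) for X,u in s2]/' fit.py; python3 fit.py
```

```text
241 290 196 222 269.3572854291417 213.09780439121755
(220, 82) [0.5598 0.2415 0.018 ]
(231, 269) [0.3302 0.1869 0.018 ]
(np.float64(269.3572854291417), np.float64(213.09780439121755)) [0.4598 0.1592 0.136 ]
(242, 215) [0.4527 0.1821 0.136 ]
(290, 211) [0.4657 0.1422 0.136 ]
(267, 178) [0.4799 0.1673 0.09  ]
(267, 223) [0.4334 0.157  0.09  ]
[276.65657969 213.34068831]
[268.30341856 213.73508274]
[0.49606837 0.00273393 0.23209258] 13.29792556992532
[[-1.3 -0.2]
 [-1.4 -0.4]
 [-0.2  0.5]
 [-0.7  0.6]
 [ 0.5  0.8]
 [-0.2 -2.5]
 [ 1.5 -2.1]
 [-0.4 -1.9]
 [ 0.6 -1.8]
 [ 0.5 -0.3]
 [ 1.1  1.6]
 [-1.1  1.1]
 [-0.9 -1. ]
 [-0.3 -3.4]
 [-1.   0.4]
 [12.9  1.6]]
handle [ 0.551 -0.23   0.147]
hinge [ 0.511 -0.06   0.132]
screw [0.46  0.154 0.122]
```

send_rows([
  [[0,0.049,0],0],
  [[0,0.098,0],0],
  [[0,0.147,0],0],
  [[0,0.196,0],0],
  [[0,0.245,0],0],
])

```text
clock: 3.27
tool_pos: [0.5067, -0.0375, 0.2925]
orientation: [-180.0, -0.0, 13.4]
force: [1.5, 1.2, 0.1]
opening: 0.0878
gripper_force: 0.0
```

send_rows([
  [[0,0.049,0],0],
  [[0,0.098,0],0],
  [[0,0.147,0],0],
  [[0,0.196,0],0],
  [[0,0.245,0],0],
], gripper=0.6)

```text
clock: 3.68
tool_pos: [0.5522, -0.2286, 0.2922]
orientation: [180.0, -0.0, 13.4]
force: [0.1, 1.0, 0.6]
opening: 0.0597
gripper_force: 0.0
```

```bash
python3 - <<'E'
from h import *
o=ctrl.get_obs();print(o["clock"],o["tool_pos"],o["orientation"],o["opening"])
p=ctrl.snapshot("wrist");save(p,"w2")
for t in ["tray_handle"]:
  for b in ctrl.cut_out(p,t)[:1]:
    uv=np.array(b["xy"])*[560,420]; print(t,b["conf"],uv,atz(p,uv,.147)); ys,xs=np.nonzero(b["pixels"]);print(xs.min(),xs.max(),ys.min(),ys.max())
print(proj(p,(.551,-.23,.147)))
E
```

```text
3.6833 [ 0.55218089 -0.228643    0.29222084] [ 1.79996497e+02 -1.61141537e-02  1.33823938e+01] 0.05973974108868963
tray_handle 0.98 [157.976 212.016] [ 0.53328015 -0.13153456  0.147     ]
31 285 142 279
[278.46141982 218.29126012]
```

View pics/w2.png

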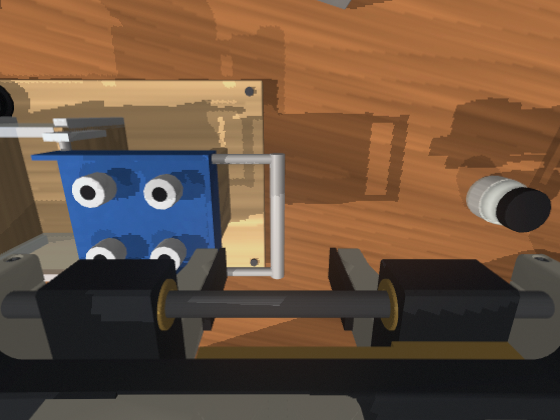

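send_rows([
  [[0,0.001,0.01],0],
  [[0,0.0015,0.03],0],
  [[0,0.0015,0.06],0],
  [[0,0.0015,0.095],0],
  [[0,0.0015,0.1225],0],
], gripper=0.41)

```text
clock: 4.2
tool_pos: [0.5513, -0.2268, 0.1923]
orientation: [-180.0, 0.0, 13.4]
force: [-0.3, -0.8, 0.1]
opening: 0.0363
gripper_force: 0.0
```

send_rows([
  [[0,0,0],0],
  [[0,0,0],0],
  [[0,0,0],0],
  [[0,0,0],0],
  [[0,0,0],0],
], gripper=0)

```text
clock: 4.62
tool_pos: [0.5527, -0.2284, 0.196]
orientation: [180.0, -0.2, 13.3]
force: [-1.0, 4.4, 2.3]
opening: 0.0108
gripper_force: 30.0
```

send_rows([
  [[0,-0.0016,-0.013],0],
  [[0,-0.004,-0.026],0],
  [[0,-0.007,-0.0387],0],
  [[0,-0.0107,-0.0515],0],
  [[0,-0.0154,-0.0638],0],
])

```text
clock: 5.03
tool_pos: [0.5499, -0.2169, 0.2471]
orientation: [179.9, -0.2, 13.3]
force: [5.5, 2.7, -4.3]
opening: 0.0112
gripper_force: 30.0
```

send_rows([
  [[0,-0.0035,-0.008],0],
  [[0,-0.0073,-0.0159],0],
  [[0,-0.0114,-0.0237],0],
  [[0,-0.0158,-0.0312],0],
  [[0,-0.0204,-0.0387],0],
])

```text
clock: 5.45
tool_pos: [0.5463, -0.2018, 0.2782]
orientation: [179.9, -0.2, 13.3]
force: [6.2, -3.6, -1.4]
opening: 0.011
gripper_force: 30.0
```

send_rows([
  [[0,-0.005,-0.0072],0],
  [[0,-0.0104,-0.0143],0],
  [[0,-0.016,-0.0211],0],
  [[0,-0.0219,-0.0276],0],
  [[0,-0.0278,-0.034],0],
])

```text
clock: 5.87
tool_pos: [0.5413, -0.181, 0.3063]
orientation: [179.8, -0.2, 13.3]
force: [5.8, -5.1, 2.3]
opening: 0.0112
gripper_force: 30.0
```

```bash
python3 - <<'E'
from h import *
o=ctrl.get_obs();print(o["tool_pos"],o["force"])
for n in("top","scene"):
  p=ctrl.snapshot(n);save(p,n+"1")
  for b in ctrl.boxes_of(p,"spacer0_center")[:5]: print(n,b["conf"],np.array(b["xy"])*[560,420])
a=cv2.imread('pics/scene1.png')[120:330,130:410];b=cv2.imread('pics/top1.png')[120:330,170:450]
cv2.imwrite('pics/c1.png',cv2.resize(np.hstack([a,b]),(800,300),interpolation=cv2.INTER_CUBIC))
E
```

```text
[ 0.54132684 -0.18096315  0.30625733] [ 5.83690733 -5.07722164  2.26600199]
```

View pics/c1.png

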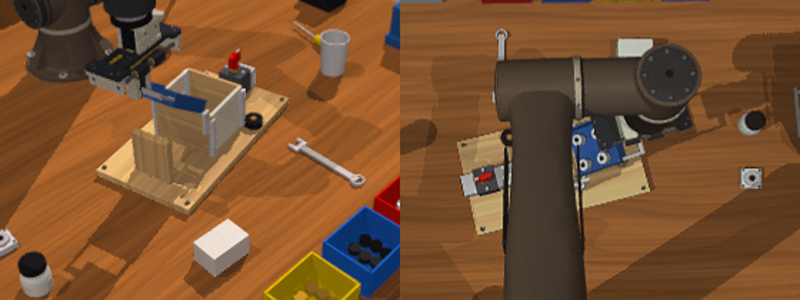

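send_rows([
  [[0,-0.0063,-0.0059],0],
  [[0,-0.0129,-0.0117],0],
  [[0,-0.0198,-0.0173],0],
  [[0,-0.0268,-0.0226],0],
  [[0,-0.0339,-0.0277],0],
])

```text
clock: 6.48
tool_pos: [0.5353, -0.1555, 0.3295]
orientation: [179.6, -0.3, 13.3]
force: [5.0, -9.5, 10.2]
opening: 0.011
gripper_force: 30.0
```

send_rows([
  [[0,-0.0074,-0.0046],0],
  [[0,-0.015,-0.009],0],
  [[0,-0.0228,-0.0131],0],
  [[0,-0.0307,-0.0169],0],
  [[0,-0.0388,-0.0205],0],
])

```text
clock: 6.9
tool_pos: [0.528, -0.1249, 0.346]
orientation: [179.7, -0.3, 13.3]
force: [4.0, -7.8, 10.5]
opening: 0.0107
gripper_force: 30.0
```

send_rows([
  [[0,0,0],0],
  [[0,0,0],0],
  [[0,0,0],0],
  [[0,0,0],0],
  [[0,0,0],0],
])

```text
clock: 7.32
tool_pos: [0.528, -0.1249, 0.3459]
orientation: [179.7, -0.3, 13.3]
force: [3.7, -6.0, 12.2]
opening: 0.0109
gripper_force: 30.0
```

```bash
python3 - <<'E'
from h import *
o=ctrl.get_obs();print(o["tool_pos"],o["force"])
im=[]
for n in("top","scene","wrist"):
  p=ctrl.snapshot(n);save(p,n+"2")
  for b in ctrl.boxes_of(p,"spacer0_center")[:5]: print(n,b["conf"],np.array(b["xy"])*[560,420])
a=cv2.imread('pics/scene2.png')[120:330,130:410];b=cv2.imread('pics/wrist2.png')[:,:]
cv2.imwrite('pics/c2.png',cv2.resize(np.hstack([a,cv2.resize(b,(280,210))]),(800,300),interpolation=cv2.INTER_CUBIC))
E
```

```text
[ 0.52797295 -0.12489585  0.3459205 ] [ 3.65825481 -6.04509488 12.19500265]
scene 0.36 [295.4   160.104]
wrist 0.57 [188.72  203.196]
```

View pics/c2.png

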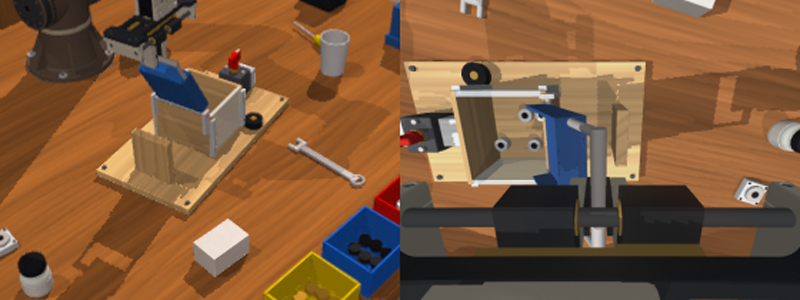

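send_rows([
  [[0,0.016,0.0073],0],
  [[0,0.0315,0.016],0],
  [[0,0.046,0.0254],0],
  [[0,0.0598,0.0363],0],
  [[0,0.0727,0.0482],0],
])

```text
clock: 8.03
tool_pos: [0.5412, -0.1807, 0.305]
orientation: [179.9, -0.2, 13.3]
force: [6.5, 0.3, 3.9]
opening: 0.0111
gripper_force: 30.0
```

send_rows([
  [[0,0.0119,0.0128],0],
  [[0,0.0228,0.0267],0],
  [[0,0.0325,0.0414],0],
  [[0,0.041,0.0569],0],
  [[0,0.0482,0.0727],0],
])

```text
clock: 8.45
tool_pos: [0.5497, -0.2174, 0.2449]
orientation: [-180.0, -0.1, 13.2]
force: [6.4, 2.9, 1.1]
opening: 0.0111
gripper_force: 30.0
```

send_rows([
  [[0,0.0047,0.0123],0],
  [[0,0.0084,0.0251],0],
  [[0,0.0114,0.0378],0],
  [[0,0.0138,0.0508],0],
  [[0,0.0154,0.0638],0],
])

```text
clock: 8.87
tool_pos: [0.552, -0.2288, 0.1941]
orientation: [-180.0, -0.0, 13.3]
force: [-10.2, 25.2, 51.5]
opening: 0.0113
gripper_force: 30.0
```

send_rows([
  [[0,0,0],0],
  [[0,0,0],0],
  [[0,0,0],0],
  [[0,0,0],0],
  [[0,0,0],0],
])

```text
clock: 9.28
tool_pos: [0.5518, -0.2286, 0.1937]
orientation: [-180.0, -0.0, 13.3]
force: [6.0, 3.5, -1.5]
opening: 0.0111
gripper_force: 30.0
```

send_rows([
  [[0,0,0],0],
  [[0,0,0],0],
  [[0,0,0],0],
  [[0,0,0],0],
  [[0,0,0],0],
], gripper=0.41)

```text
clock: 9.7
tool_pos: [0.5512, -0.2293, 0.1939]
orientation: [-180.0, 0.1, 13.2]
force: [-0.5, 0.3, 1.0]
opening: 0.0344
gripper_force: 0.0
```

send_rows([
  [[0,0,-0.01],0],
  [[0,0,-0.04],0],
  [[0,0,-0.08],0],
  [[0,0,-0.11],0],
  [[0,0,-0.1225],0],
])

```text
clock: 10.12
tool_pos: [0.5528, -0.2297, 0.2969]
orientation: [179.8, -0.3, 13.3]
force: [0.5, 0.8, -0.1]
opening: 0.0361
gripper_force: 0.0
```

```bash
python3 - <<'E'
from h import *
o=ctrl.get_obs();print(o["tool_pos"],o["orientation"],o["opening"],o["joint_pos"])
for n in ("wrist","scene"):
 p=ctrl.snapshot(n);save(p,n+"3")
 b=ctrl.boxes_of(p,"tray_handle")[:1]
 if b: print(n,np.array(b[0]["xy"])*[560,420])
E
```

```text
[ 0.55284151 -0.22967292  0.29691641] [179.8378319   -0.27291755  13.28387757] 0.03605195298478999 [-3.83254984e+00  1.30802290e+01 -9.18944651e+00  8.08597481e-02
 -6.74217870e+01  1.07085197e+02]
wrist [152.6   207.018]
scene [239.176 204.498]
```

send_rows([
  [[0,-0.04,0],0.078],
  [[0,-0.08,0],0.156],
  [[0,-0.12,0],0.234],
  [[0,-0.16,0],0.312],
  [[0,-0.2,0],0.39],
])

```text
clock: 10.73
tool_pos: [0.5141, -0.0733, 0.2906]
orientation: [179.9, 0.1, -22.0]
force: [0.1, 0.6, -0.6]
opening: 0.036
gripper_force: 0.0
```

send_rows([
  [[-0.017,-0.024,0],0.078],
  [[-0.034,-0.048,0],0.156],
  [[-0.052,-0.073,0],0.234],
  [[-0.069,-0.097,0],0.312],
  [[-0.086,-0.1215,0],0.39],
])

```text
clock: 11.15
tool_pos: [0.486, 0.042, 0.2908]
orientation: [179.9, 0.0, -57.0]
force: [-0.4, 0.6, -0.1]
opening: 0.0361
gripper_force: 0.0
```

send_rows([
  [[-0.035,-0.0125,0],0.04],
  [[-0.07,-0.025,0],0.08],
  [[-0.105,-0.037,0],0.12],
  [[-0.141,-0.05,0],0.168],
  [[-0.141,-0.05,0],0.168],
], gripper=0.55)

```text
clock: 11.57
tool_pos: [0.4575, 0.1607, 0.2909]
orientation: [179.9, -0.0, -72.0]
force: [0.3, 0.4, 0.7]
opening: 0.0484
gripper_force: 0.0
```

```bash
python3 - <<'E'
from h import *
o=ctrl.get_obs();print(o["tool_pos"],o["orientation"],o["opening"],o["joint_pos"])
p=ctrl.snapshot("wrist");save(p,"w4");img=p["color"].astype(int)
m=(img[...,0]>110)&(img[...,1]<60)&(img[...,2]<60)
n,l,s,c=cv2.connectedComponentsWithStats(m.astype(np.uint8));print(s[1:][s[1:,4]>50],c[1:][s[1:,4]>50])
for b in ctrl.boxes_of(p,"screw_grip")[:2]: uv=np.array(b["xy"])*[560,420];print(b["conf"],uv,atz(p,uv,.125))
print(proj(p,(.461,.155,.136)),proj(p,(.46,.16,.136)))
x,y=map(int,proj(p,(.46,.157,.13)));x0=max(0,min(360,x-100));y0=max(0,min(270,y-75))
print(x0,y0);cv2.imwrite('pics/c4.png',cv2.resize(cv2.imread('pics/w4.png')[y0:y0+150,x0:x0+200],(800,600),interpolation=cv2.INTER_CUBIC))
E
```

```text
[0.45745629 0.16066324 0.29087663] [ 1.79901488e+02 -7.44731504e-03 -7.19508309e+01] 0.0483804768262558 [ 4.26303561e+01  2.47688254e+00 -2.25886629e+01 -3.77349733e-02
 -6.50271418e+01 -2.45652344e+01]
[[266 190  20  48 537]] [[275.67970205 209.02420857]]
0.65 [276.696 210.084] [0.45662717 0.16027311 0.125     ]
[273.74457038 206.97106472] [273.07386641 212.56267952]
174 132
```

View pics/c4.png

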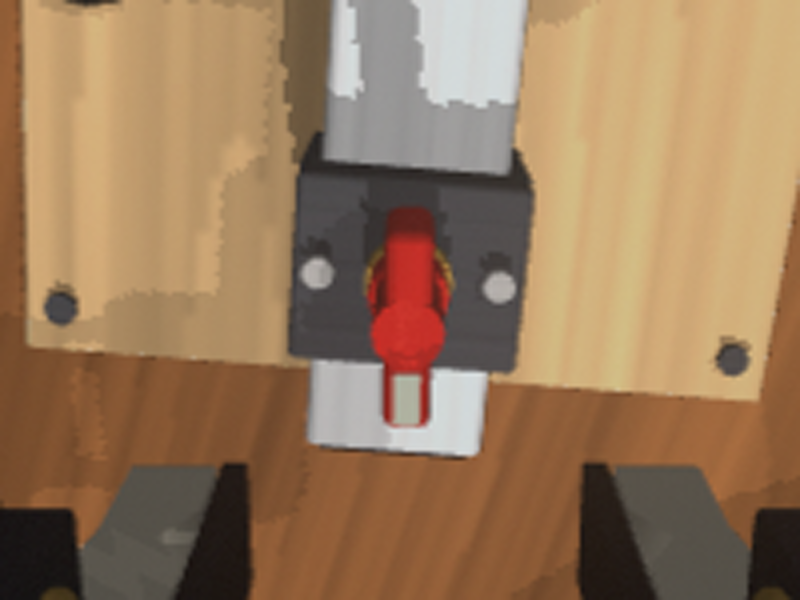

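send_rows([
  [[0.0025,0.001,0.02],0],
  [[0.0025,0.001,0.06],0],
  [[0.0025,0.001,0.1],0],
  [[0.0025,0.001,0.135],0],
  [[0.0025,0.001,0.1485],0],
])

```text
clock: 12.08
tool_pos: [0.4565, 0.1527, 0.1691]
orientation: [179.6, -0.1, -71.9]
force: [0.1, -0.3, -0.3]
opening: 0.0479
gripper_force: 0.0
```

send_rows([
  [[0,0,0],0],
  [[0,0,0],0],
  [[0,0,0],0],
  [[0,0,0],0],
  [[0,0,0],0],
], gripper=0)

```text
clock: 12.5
tool_pos: [0.459, 0.1555, 0.1745]
orientation: [-179.9, 0.0, -71.8]
force: [0.6, 0.1, 1.0]
opening: 0.0205
gripper_force: 1.0
```

```bash
python3 - <<'E'
from h import *
for i in range(2):
  o=ctrl.get_obs();print(o["tool_pos"],o["orientation"],o["force"],o["moment"],o["opening"]); ctrl.snapshot("wrist")
E
```

```text
[0.45904828 0.15551072 0.1744778 ] [-1.79878820e+02  4.51296930e-02 -7.17992159e+01] [0.59821809 0.07791796 1.01256753] [ 0.17634216 -0.59195913 -0.00459975] 0.02051284428858094
[0.45943492 0.15579174 0.1747123 ] [-1.79817404e+02  5.08030732e-02 -7.17804691e+01] [1.76390716 0.38422004 4.43798157] [ 0.14898593 -0.68970049 -0.00107581] 0.016603603118810935
```

send_rows([
  [[0,0,0],0],
  [[0,0,0],0],
  [[0,0,0],0],
  [[0,0,0],0],
  [[0,0,0],0],
])

```text
clock: 13.02
tool_pos: [0.46, 0.1561, 0.1748]
orientation: [-179.8, 0.0, -71.7]
force: [4.0, -0.8, 6.3]
opening: 0.0107
gripper_force: 32.5
```

```bash
python3 - <<'E'
from h import *
o=ctrl.get_obs();print(o["tool_pos"],o["orientation"],o["force"],o["moment"],o["opening"],o["joint_pos"])
p=ctrl.snapshot("wrist");save(p,"w5")
E
```

```text
[0.45995815 0.15610267 0.17483399] [-1.79776035e+02  3.02679287e-02 -7.17443953e+01] [ 3.96044231 -0.78720391  6.27755258] [-0.12464237 -1.40353198 -0.03576286] 0.010735023788140494 [ 42.04832086   9.19459967 -32.04478446   0.08360526 -48.54350427
 -23.84800756]
```

View pics/w5.png

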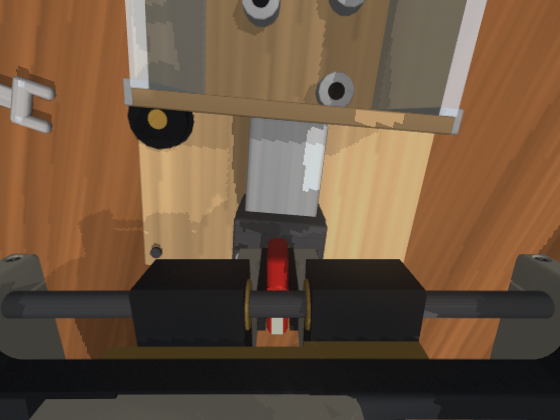

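send_rows([
  [[0,0,0],0.06],
  [[0,0,0],0.12],
  [[0,0,0],0.18],
  [[0,0,0],0.24],
  [[0,0,0],0.3],
])

```text
clock: 13.48
tool_pos: [0.4574, 0.1558, 0.1747]
orientation: [179.9, 0.1, -99.1]
force: [-15.2, 5.7, 22.6]
opening: 0.0112
gripper_force: 33.1
```

```bash
cat > o.py <<'E'
from h import *
o=ctrl.get_obs();print(o["tool_pos"].round(4),o["orientation"].round(2),o["force"].round(1),o["moment"].round(2),o["opening"],o["joint_pos"][5])
E
python3 o.py
```

```text
[0.4574 0.1558 0.1747] [ 1.7993e+02  5.0000e-02 -9.9050e+01] [-15.2   5.7  22.6] [2.32 5.91 0.22] 0.011243635129722113 -51.10243913484658
```

send_rows([
  [[0,0.001,-0.001],0.04],
  [[0,0.0015,-0.001],0.08],
  [[0,0.0015,-0.001],0.12],
  [[0,0.0015,-0.001],0.16],
  [[0,0.0015,-0.001],0.2],
])

```text
clock: 13.9
tool_pos: [0.4556, 0.1563, 0.1748]
orientation: [179.8, 0.0, -117.0]
force: [-16.7, 9.4, 17.4]
opening: 0.0108
gripper_force: 32.6
```

```bash
python3 o.py
```

```text
[0.4556 0.1563 0.1748] [ 1.7984e+02  3.0000e-02 -1.1699e+02] [-16.7   9.4  17.4] [3.75 6.07 0.2 ] 0.010768727267974008 -69.13455396039382
```

send_rows([
  [[0,0.001,0],0.04],
  [[0,0.0015,0],0.08],
  [[0,0.0015,0],0.12],
  [[0,0.0015,0],0.16],
  [[0,0.0015,0],0.2],
])

```text
clock: 14.32
tool_pos: [0.4541, 0.1574, 0.1748]
orientation: [179.8, -0.0, -135.0]
force: [-20.1, 13.3, 19.2]
opening: 0.0106
gripper_force: 32.7
```

```bash
python3 o.py
```

```text
[0.4541 0.1574 0.1748] [ 179.77   -0.   -134.99] [-20.1  13.3  19.2] [5.34 7.71 0.22] 0.010619107232706645 -87.2754680010184
```

send_rows([
  [[0,0.003,0],0.04],
  [[0,0.005,0],0.08],
  [[0,0.006,0],0.12],
  [[0,0.0065,0],0.16],
  [[0,0.0067,0],0.2],
])

```text
clock: 14.73
tool_pos: [0.4523, 0.1596, 0.1748]
orientation: [-180.0, 0.0, -153.0]
force: [-0.5, -0.9, 7.8]
opening: 0.0108
gripper_force: 32.2
```

```bash
python3 o.py
```

```text
[0.4523 0.1596 0.1748] [-1.7998e+02  1.0000e-02 -1.5295e+02] [-0.5 -0.9  7.8] [-0.1   0.34  0.04] 0.010845316988604827 -105.98867615258692
```

send_rows([
  [[0,0.0004,0],0.035],
  [[0,0.0009,0],0.07],
  [[0,0.0013,0],0.105],
  [[0,0.0017,0],0.14],
  [[0,0.002,0],0.17],
])

```text
clock: 15.15
tool_pos: [0.4518, 0.1611, 0.1748]
orientation: [-180.0, 0.0, -168.2]
force: [1.4, -2.5, 5.4]
opening: 0.011
gripper_force: 33.8
```

```bash
python3 o.py
```

```text
[0.4518 0.1611 0.1748] [-1.7998e+02  3.0000e-02 -1.6820e+02] [ 1.4 -2.5  5.4] [-0.84 -0.68  0.74] 0.010976654425982633 -121.44757934907541
```

send_rows([
  [[0,0.0002,0],0.02],
  [[0,0.0004,0],0.04],
  [[0,0.0004,0],0.04],
  [[0,0.0004,0],0.04],
  [[0,0.0004,0],0.04],
])

```text
clock: 15.57
tool_pos: [0.4519, 0.1612, 0.1748]
orientation: [-179.9, 0.0, -171.6]
force: [2.8, -2.4, 5.8]
opening: 0.0118
gripper_force: 34.4
```

```bash
python3 o.py
```

```text
[0.4519 0.1612 0.1748] [-1.7995e+02  4.0000e-02 -1.7155e+02] [ 2.8 -2.4  5.8] [-1.31 -0.95  0.84] 0.011781989625490303 -124.84955013116024
```

send_rows([
  [[0,-0.0008,0],-0.07],
  [[-0.0002,-0.0017,0],-0.14],
  [[-0.0004,-0.0025,0],-0.21],
  [[-0.0007,-0.0033,0],-0.28],
  [[-0.0011,-0.004,0],-0.347],
])

```text
clock: 15.98
tool_pos: [0.4533, 0.1585, 0.1748]
orientation: [-180.0, 0.1, -140.1]
force: [1.3, -1.9, 6.3]
opening: 0.0106
gripper_force: 32.1
```

send_rows([
  [[0,-0.0008,0],-0.07],
  [[-0.0002,-0.0017,0],-0.14],
  [[-0.0004,-0.0025,0],-0.21],
  [[-0.0007,-0.0033,0],-0.28],
  [[-0.0011,-0.004,0],-0.347],
])

```text
clock: 16.4
tool_pos: [0.4561, 0.1565, 0.1748]
orientation: [-179.9, 0.0, -108.9]
force: [2.3, -2.2, 5.4]
opening: 0.0104
gripper_force: 32.1
```

```bash
python3 o.py
```

```text
[0.4561 0.1565 0.1748] [-1.7995e+02  3.0000e-02 -1.0888e+02] [ 2.3 -2.2  5.4] [-0.77 -0.89 -0.08] 0.010352906802720847 -61.30841221130484
```

send_rows([
  [[0,-0.0008,0],-0.07],
  [[-0.0002,-0.0017,0],-0.14],
  [[-0.0004,-0.0025,0],-0.21],
  [[-0.0007,-0.0033,0],-0.28],
  [[-0.0011,-0.004,0],-0.343],
])

```text
clock: 16.82
tool_pos: [0.4595, 0.1563, 0.1748]
orientation: [-179.9, 0.0, -78.0]
force: [2.4, -2.2, 4.9]
opening: 0.0107
gripper_force: 32.1
```

send_rows([
  [[0,0,0],0],
  [[0,0,0],0],
  [[0,0,0],0],
  [[0,0,0],0],
  [[0,0,0],0],
])

```text
clock: 17.23
tool_pos: [0.4594, 0.1563, 0.1749]
orientation: [-179.9, -0.0, -78.3]
force: [2.1, -2.9, 5.1]
opening: 0.0108
gripper_force: 32.1
```

```bash
python3 - <<'E'
exec(open("o.py").read())
a=ctrl.snapshot("wrist");b=ctrl.snapshot("scene");save(a,"w6");save(b,"s6")
x=cv2.resize(a["color"],(400,300));y=cv2.resize(b["color"][120:330,130:410],(400,300))
cv2.imwrite("pics/c6.png",np.hstack([x,y])[:,:,::-1])
E
```

```text
[0.4594 0.1563 0.1749] [-179.94   -0.    -78.31] [ 2.1 -2.9  5.1] [-0.82 -0.93  0.06] 0.010810711576832787 -30.43713080615582
```

View pics/c6.png

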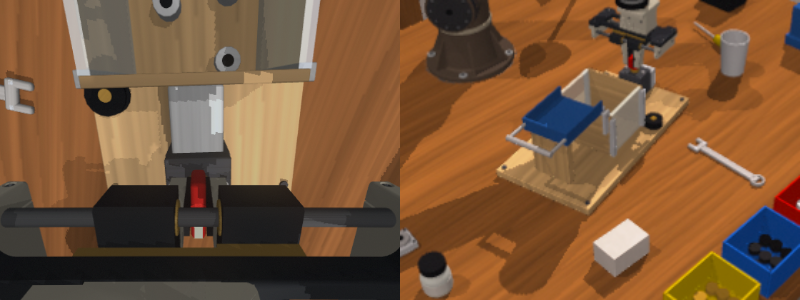

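The left view shows the wing held between the pads at about (198, 195). The right view shows the tray empty and level at about (563, 115), with the bystanders where they were. Handing in.

```bash
python3 -c "
from plant import ctrl
print(ctrl.close_job())"
```

```text
the job is handed in; nothing more can be done
None
```

I handed the job in at about 17 s on the robot's clock. The spacers were tipped into the hopper, the tray is back down, and the thumbscrew was seated, backed off about 90° and is still gripped at about 32 N; I got no verdict back.

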